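# Put the grill press into its dock behind the gravity catch

### The job

Open the wooden case by swinging its lid past upright so that it stays open by itself, and lift out the grill press. Set the press down on the open end of the wooden dock and slide it along the lane so that its own front edge, not your gripper, lifts the steel catch, and go on until the catch has dropped fully behind the press; leave it lying flat and locked in there, with the case open and the other kitchen things where they are.

Things in the scene. Friction and masses are not known exactly. Their poses are not given: they have to be found in the camera images.
- case: Lower half of a pale wooden clamshell case, fixed to the counter, 142 (x) x 162 (y) x 36 mm high, walls and floor 6 mm thick, inside 130 x 150 mm. Origin: centre of its underside. x points to the hinge side, -x to the lid-bar side, z up.
- case_lid (a joint): Lid of the case, a shell of the same plan (142 x 162 mm), 44 mm high, 0.3 kg; the shut case is 80 mm high. Rad: 0 shut, grows as the lid swings up, end stop at 2.0 (about 115 degrees). Free hinge, no spring, hardly any friction: below about 1.34 it falls shut, beyond that it falls open on to the end stop and stays.
- lid_hinge (a point): Middle of the lid's hinge line (fixed, 36 mm above the counter). The hinge line runs along the case's y axis; the lid turns about it, its bar going from the case's -x side up and over to +x.
- lid_bar (a point): Centre of the lid's brass bar handle (moves with the lid): round bar 12 mm thick, 90 mm between its end posts' centres, parallel to the hinge line, 42 mm off the lid's front wall (36 mm free between bar and wall). With the lid shut it is 184 mm from the hinge line on the case's -x side and 16 mm above it.
- press: Grill press (about 0.55 kg), in the shut case at the start: a flat dark cast plate 110 (x) x 130 (y) x 22 mm with a raised wooden bar handle along its x over the middle. Origin: centre of the plate's underside, z up. Both ends are alike: either may go first into the dock. At the start its x is nearly parallel to the case's x and its underside lies on the case floor, 6 mm above the counter.
- press_grip (a point): Centre of the press's wooden handle, 48 mm above the plate's underside. The handle is 90 mm long (along the press's x), 22 mm wide (along y) and 20 mm high (38 to 58 mm above the underside), so there are 16 mm between handle and plate top.
- dock: Wooden dock fixed to the counter: board 305 x 190 mm, 10 mm thick, lane along its x, entered from the -x end. Origin: at counter height on the lane's centre line, under the catch's blocking face. Board from x=-165 to +140 mm; lane 138 mm wide; rails 6 mm above the board, flaring out towards the entrance before x=-40, 16 mm above it from x=10; end stop face at x=+122, 30 mm above the board.
- catch_arm (a joint): Steel gravity catch on the dock's -y side (0.09 kg, no spring); rad: 0 down at rest, grows as lifted, to 0.7; about 0.2 with the press beneath. Pivot at dock x=-70, y=-92, z=55 mm on a steel post 66 mm high. Its nose reaches over the lane to y=-43 mm, overlapping the press's edge by 22 mm. A sloping underside faces the entrance; the steep face at x=0 blocks the way back.
- catch_nose (a point): Lower edge of the catch's nose at the blocking face, 8 mm above the dock's board when down (the press's plate top is 22 mm above the board). The press's top front edge first meets the slope when it comes to dock x=-26 mm.
- lane_start (a point): Point on the dock board (10 mm above the counter), lane centre line, 100 mm before the catch face: where the press's underside centre fits when set down on the open end, clear of the catch.
- lane_home (a point): Point on the dock board, lane centre line, 61 mm past the catch face: where the press's underside centre is once it is locked in (between 55 mm, touching the catch, and 67 mm, touching the end stop). The press goes in with its x axis along the lane, 4 mm free on each side.
- bowl: Bystander: green glass bowl, 160 mm wide, 75 mm high. Origin: centre of underside.
- sifter: Bystander: steel sifter, 110 mm wide, 100 mm high, with a loop handle. Origin: centre of underside.
- jar: Bystander: small white ceramic jar with a lid, 84 mm wide, 110 mm high. Origin: centre of underside.
Mind the look-alikes: they are no part of the job. Leave any pink look-alike of the case alone.

How it is judged:
By the outcome, as a careful person would: the job done as asked, in the order asked, and still so for the second after the job is handed in, with the robot touching nothing.
It also fails if it takes over 69 s, if anything falls off the work surface, if the arm or the gripper's body presses on something with over 40 N, if the wrist force passes 120 N, or if a joint passes its speed limit or range.

### The arm

A 6-joint arm with a two-finger parallel gripper is mounted at the origin on the work surface. World frame = base frame: x ahead of the robot, y to its left, z up, the work surface at z = 0. Lengths are in mm, angles in rad, forces in N, time in s.
With the tool pointing down it reaches from about 300 to 825 mm from the base axis. Payload 5.4 kg.
Tool frame: the origin (TCP) lies between the finger pads; the fingertips stand 14 mm ahead of it and the grasp point (between the pads) lies 5 mm behind it; y points along the fingers, z is the direction in which the jaws open and shut, and the axes are right-handed (so a half turn about y gives the same grasp; the last joint's range is limited). The gripper opens to 92 mm and grips with 3 to 60 N. Pads are 20 mm wide; open, the fingers measure 128 mm over their backs; the gripper's body (75 mm by 189 mm) begins 69 mm behind the grasp point.
Start: joints at [-1.558, 0.158, 1.597, -0, 1.386, -0.21], TCP at [127.03, -560.776, 228.601] pointing down, gripper open.
Joint ranges: [-2.91, 2.91], [-0.94, 2.29], [0.18, 2.7], [-1.29, 4.43], [0.17, 2.64], [-3, 3]. Speed limits (rad/s): [2.57, 2.57, 3.14, 3.14, 3.14, 3.14].

### API

Orientations are given as a rotation vector (axis times angle).
In Python, from station import telemetry, grab_frame, ticket, finder gives the robot as it stands.
- The arm moves only by the shell command python3 -m pendant 'ROWS' [OPENING] [FORCE]. ROWS is JSON, a list that holds one entry, the list of rows, each a list of 4 numbers: the shift along the tool's x, y, z in cm, then the turn about the tool's y in degrees. In form: [[[x, y, z, twist], ...]]. A call has 1 to 8 rows; each row shifts and turns the commanded pose from where the row before left it, along the tool's axes as they then stand; what a row does not reach is not made up. A row lasts 1/10 s, in which the tool goes at most 50 mm and 8.59 degrees, less where a joint would pass 70% of its speed; a pose out of reach is approached as far as the arm can. A call is refused whole if a number of a shift passes 5 or a number of a turn 8.59, either way. A call with a gripper value outside its range is refused whole. OPENING is the finger opening in cm, from 0 to 9.19, set as the call begins (- or left out, the last holds). The fingers move at their own pace and stop on an object; FORCE is the grip in N (left out, the last holds). Time passes only in rows, so rows that do not move let the fingers close. It gives the time, the measured TCP pose, the force and the opening at its end, in the units of the state.
- telemetry.get_obs(): the state, without advancing time (a new reading comes with each control period).
- grab_frame(name): name is "side" or "top"; returns a dict with "color" (480x640x3 uint8, blue, green, red), "range_z" (480x640 float32, mm along the optical axis (not along the pixel's ray), 0 where there is no reading), "mtx" (3x3 intrinsics, pixels), "k1" (the pictures are not rectified: a ray, as slopes to the right and down, at radius r is drawn at 1 + k1 r^2 times it, then the intrinsics apply), "R" (3x3) and "t" (3): a world point X has camera coordinates R X + t. Camera axes: x right, y down, z forward; pixel columns grow to the right and rows downward; lengths in mm; the calibration is good to about 2 mm. A picture is of the moment at which its call begins.
- ticket.job_done(): hands the job in, once; it reports no verdict.
Trained networks look in the newest picture that a camera, given by its name, has taken for a name from the list of things; names that differ only in an ending like _2 or _b are one class to them, and where a whole thing is asked for, a point or a joint stands for the part that bears it (a point fixed in the world has none). Each returns a list of dicts, best first, with "conf" (0 to 1); they miss things now and then, are a little off and sometimes report something else, mostly with a low value. They report only what shows in the picture. A call takes as long as a camera call. They do not tell look-alikes from the thing itself.
- finder.recognise(thing, camera): "centre" ([row, column] in pixels, amid what is visible of it).
- finder.tip_of(thing, camera): "centre" ([row, column] in pixels: a listed point, or the origin of a listed thing).
The state is a dict: "clock": time; "joint_positions": joint angles; "joint_velocities": joint speeds; "effort": joint torques, N m; "eef_pos": TCP position; "eef_rot": TCP orientation; "ft_force": force on the tool from outside, world axes, zero at the start; "ft_torque": the same for the moment, N m; "grip_width": finger opening in mm.
Only numpy, scipy, OpenCV 4.12 (cv2) and the standard library are available. Lean on these libraries where they do the work, as an engineer would, in place of code of your own. Each camera call takes 0.05 s, during which the arm holds its last target.

## Working session

There is one attempt and no reset: what is moved stays moved. The work goes in short steps, Python scripts to look and compute and a shell command to move; the robot and the scene stay as the last step left them, time stands still between calls to the robot, and variables do not carry over. Pictures are saved under pics/ and viewed, and the job is handed in when it is done.

```bash
ls; mkdir -p pics
python3 - <<'E'
from station import telemetry, grab_frame, ticket, finder
import cv2
o=telemetry.get_obs(); print(o)
for n in("side","top"):
    f=grab_frame(n); cv2.imwrite(f"pics/{n}0.png",f["color"]); print(n,f["mtx"],f["k1"],f["R"],f["t"])
    for th in["case","case_lid","lid_bar","lid_hinge","press","dock","catch_arm","catch_nose","lane_start","lane_home","bowl","sifter","jar"]:
        try: print(th,[(d["conf"],d["centre"]) for d in finder.tip_of(th,n)][:3])
        except Exception as e: print(th,e)
print(telemetry.get_obs()["clock"])
E
```

```text
pics
{'clock': 0.0, 'joint_positions': array([-1.55809500e+00,  1.59040616e-01,  1.59819839e+00,  1.24470110e-05,
        1.38617034e+00, -2.10086431e-01]), 'joint_velocities': array([-4.71423967e-04,  5.94020442e-04, -5.54455303e-04, -7.61654982e-04,
        6.76414145e-04, -2.63973363e-05]), 'effort': array([-1.01692963e-04, -3.85571158e+01, -3.22112525e+01,  7.01545039e-02,
        3.76147439e-02, -1.11286081e-04]), 'eef_pos': array([ 127.02910046, -560.19926918,  227.64056899]), 'eef_rot': array([-0.23508732,  2.10542137, -2.10159737]), 'ft_force': array([ 0.12210696,  0.31522089, -0.23489371]), 'ft_torque': array([-0.01520677, -0.01129712, -0.03331189]), 'grip_width': 91.64244428302851}
side [[499.44612022   0.         313.58429874]
 [  0.         499.44612022 249.37719209]
 [  0.           0.           1.        ]] -0.03785465110648572 [[-0.99796197 -0.05999989 -0.02172363]
 [-0.0249223   0.6798803  -0.73289948]
 [ 0.05874335 -0.73086441 -0.67999002]] [ 514.24378173   14.79160231 1334.51490291]
case [(0.79, [306.3, 316.3]), (0.63, [356.2, 436.0]), (0.61, [458.0, 353.0])]
case_l
[... 1103 characters left out ...]
 (0.91, [329.1, 238.6]), (0.73, [265.0, 161.2])]
case_lid it knows: bowl, case, catch_nose, dock, jar, lane_home, lane_start, lid_bar, lid_hinge, press, press_grip, sifter
lid_bar [(0.89, [231.4, 314.3]), (0.62, [321.9, 271.9]), (0.58, [257.3, 191.2])]
lid_hinge [(0.59, [235.9, 255.4]), (0.29, [150.2, 307.9])]
press []
dock [(0.71, [220.1, 386.6])]
catch_arm it knows: bowl, case, catch_nose, dock, jar, lane_home, lane_start, lid_bar, lid_hinge, press, press_grip, sifter
catch_nose [(0.65, [211.8, 409.1]), (0.48, [236.3, 254.5])]
lane_start [(0.97, [248.5, 393.6])]
lane_home [(0.64, [150.9, 305.1])]
bowl [(0.63, [148.0, 302.7])]
sifter [(0.97, [201.0, 494.6])]
jar [(0.69, [239.7, 476.3])]
1.2
```

View pics/side0.png

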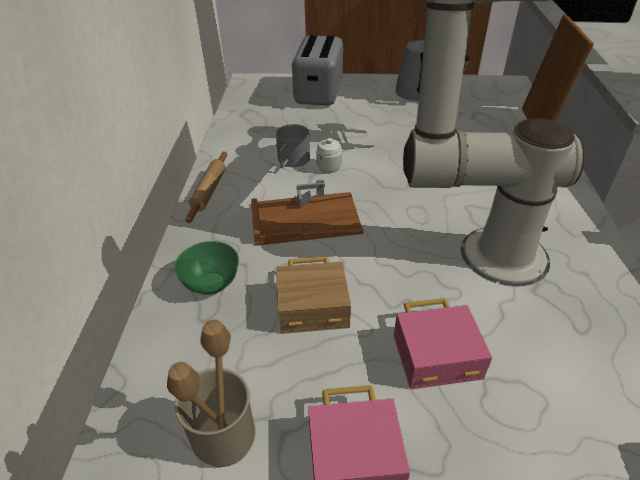

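View pics/top0.png

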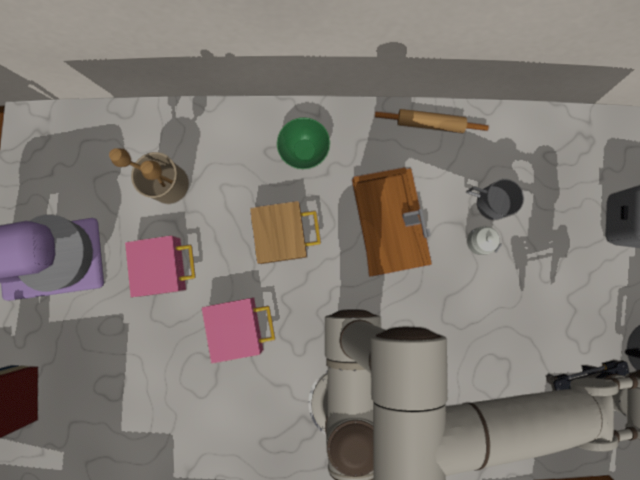

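The wooden case is at about (234,279) in the top view. The pink look-alikes are at (267,155) and (330,232). The bar points to the right (world −y) and the dock entrance is at the bottom (270,400). Next I'll measure the geometry from depth.

```bash
cat > h.py <<'E'
import numpy as np, cv2
from station import telemetry, grab_frame, ticket, finder
def cloud(f):
    h,w=f["range_z"].shape
    c,r=np.meshgrid(np.arange(w),np.arange(h))
    p=np.stack([c,r],-1).reshape(-1,1,2).astype(np.float64)
    n=cv2.undistortPoints(p,f["mtx"],np.array([f["k1"],0,0,0.])).reshape(h,w,2)
    z=f["range_z"].astype(float)
    P=np.stack([n[...,0]*z,n[...,1]*z,z],-1)
    X=(P-f["t"])@f["R"]
    X[z==0]=np.nan
    return X
def pix2plane(f,rc,Z):
    n=cv2.undistortPoints(np.array([[[rc[1],rc[0]]]],float),f["mtx"],np.array([f["k1"],0,0,0.])).reshape(2)
    d=f["R"].T@np.array([n[0],n[1],1]); o=-f["R"].T@f["t"]
    return o+d*(Z-o[2])/d[2]
def proj(f,X):
    p,_=cv2.projectPoints(np.asarray(X,float).reshape(-1,3),cv2.Rodrigues(f["R"])[0],f["t"],f["mtx"],np.array([f["k1"],0,0,0.]))
    return p.reshape(-1,2)
E
python3 - <<'E'
from h import *
f=grab_frame("top");X=cloud(f);s=grab_frame("side");Y=cloud(s)
np.savez("c0.npz",X=X,Y=Y)
for n,fr,C,rcs in(("top",f,X,[(234,279),(231,314),(230,380),(150,303),(300,300)]),("side",s,Y,[(285,312),(261,310),(215,330),(300,300)])):
    for rc in rcs: print(n,rc,C[rc[0],rc[1]].round(1))
col=f["color"]
cr=cv2.resize(col[130:300,230:450],None,fx=3.6,fy=3.6,interpolation=cv2.INTER_CUBIC);cv2.imwrite("pics/crop1.png",cr[:600,:800])
# case top
def rect(m,C,name):
    n,l,st,ce=cv2.connectedComponentsWithStats(m.astype(np.uint8))
    for i in range(1,n):
        if st[i,4]>300:
            p=C[l==i][:,:2].astype(np.float32); print(name,i,st[i,4],cv2.minAreaRect(p),"z",np.median(C[l==i][:,2]),ce[i])
for n,C in(("top",X),("side",Y)):
    z=C[...,2]
    rect((z>70)&(z<95),C,n+" case80")
    rect((z>5)&(z<14),C,n+" dock10")
print("hits")
for th,Z in(("lid_bar",52),("lid_hinge",36),("case",0),("catch_nose",18),("lane_start",10),("lane_home",10),("dock",0)):
    for n,fr in(("top",f),("side",s)):
        for d in finder.tip_of(th,n)[:3]: print(th,n,d["conf"],pix2plane(fr,d["centre"],Z).round(1))
E
```

```text
top (234, 279) [498.  199.9  76.5]
top (231, 314) [515.6 100.9  -0.6]
top (230, 380) [519.2 -99.9   8.8]
top (150, 303) [767.6 137.4   5.7]
top (300, 300) [3.059e+02 1.413e+02 2.000e-01]
side (285, 312) [504.8 205.8  81.1]
side (261, 310) [517.4  97.1  52.7]
side (215, 330) [ 475.5 -140.9   10.3]
side (300, 300) [529.  252.7  80.8]
top case80 1 2952 ((1216.750732421875, 92.54095458984375), (2124.767578125, 12.072003364562988), 89.98728942871094) z 82.42177818326402 [318.12059621   7.94071816]
top case80 20 2776 ((505.2661437988281, 204.37477111816406), (162.6500701904297, 142.9735870361328), 8.62917709350586) z 79.72561480605808 [277.60050432 231.64517291]
top case80 22 536 ((484.7651672363281, -401.7646484375), (82.72184753417969, 76.2088623046875), 17.77687644958496) z 88.57678033654648 [485.91044776 239.67350746]
top case80 26 2723 ((401.88433837890625, 571.0970458984375), (163.9431915283203, 145.96322631835938), 8.263668060302734) z 79.13598802278874 [151.58354756 265.94087404]
top case80 30 2844 ((220.4212188720703, 336.0675964355469), (162.89883422851562, 143.0507354736328), 10
[... 3384 characters left out ...]
lid_hinge side 0.84 [493.9 274.5  36. ]
lid_hinge side 0.59 [204.8 399.4  36. ]
case top 0.72 [404.6 561.8   0. ]
case top 0.69 [213. 339.   0.]
case top 0.63 [502.9 204.1   0. ]
case side 0.87 [507.6 205.2  -0. ]
case side 0.79 [228.1 331.8   0. ]
case side 0.66 [413.  573.9   0. ]
catch_nose top 0.8 [ 578.8 -186.4   18. ]
catch_nose side 0.68 [ 579.  -199.7   18. ]
lane_start top 0.7 [ 459.3 -137.2   10. ]
lane_start side 0.66 [ 461.4 -137.1   10. ]
lane_home top 0.79 [ 621.4 -108.    10. ]
lane_home top 0.56 [ 551.7 -114.    10. ]
lane_home top 0.24 [532.9  96.6  10. ]
lane_home side 0.93 [ 618.4 -104.5   10. ]
lane_home side 0.16 [ 562.  -112.2   10. ]
dock top 0.6 [ 552.7 -118.4    0. ]
```

View pics/crop1.png

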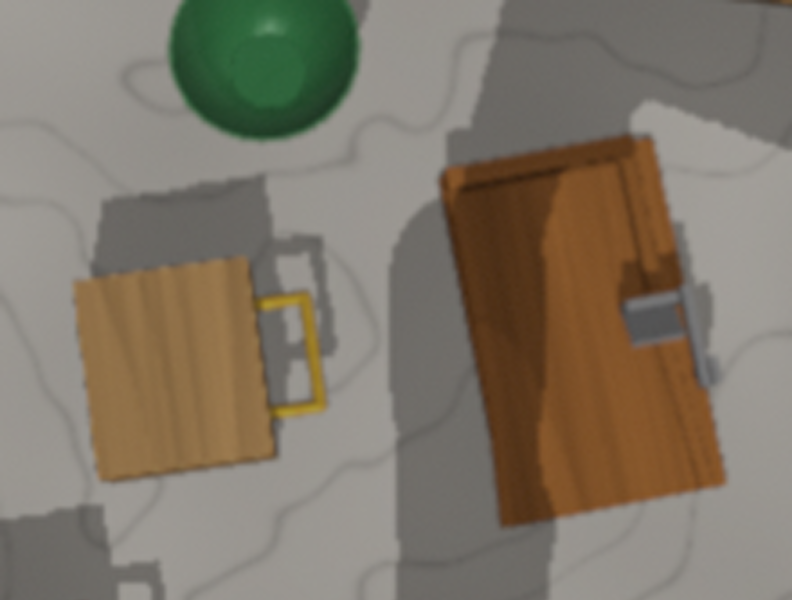

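Run:
```python
from h import *
d=np.load("c0.npz");X,Y=d["X"],d["Y"]
o=np.array([557,-117.]);
for n,C in(("top",X),("side",Y)):
    P=C.reshape(-1,3);
    m=(abs(P[:,0]-520)<70)&(P[:,1]<125)&(P[:,1]>60)&(P[:,2]>30)&(P[:,2]<75)
    q=P[m]; print(n,"bar",m.sum(),np.median(q,0), cv2.minAreaRect(q[:,:2].astype(np.float32)))
    m=m&(P[:,1]<105)
    q=P[m];print(len(q),np.median(q,0),q.max(0),q.min(0))
    # dock: yaw from board
    m=(abs(P[:,0]-540)<190)&(P[:,1]<10)&(P[:,1]>-260)&(P[:,2]>5)&(P[:,2]<48)
    print(n,"dock all",cv2.minAreaRect(P[m][:,:2].astype(np.float32)))
    a=np.radians(11.2);R=np.array([[np.cos(a),np.sin(a)],[-np.sin(a),np.cos(a)]])
    D=(P[:,:2]-o)@R.T
    H=np.zeros((320,240,1),np.float32)
    for x0 in (-150,-100,20,50,80,100):
        k=(abs(D[:,0]-x0)<6)&(abs(D[:,1])<125)&(P[:,2]>-8)
        ys=D[k,1];zs=P[k,2]
        print(n,x0,[(b,round(float(np.median(zs[(ys>=b)&(ys<b+5)])),0)) for b in list(range(-115,-55,5))+list(range(55,100,5)) if ((ys>=b)&(ys<b+5)).any()])
    k=(abs(D[:,1]-20)<25)&(P[:,2]>-8)
    print("endprof",[(b,round(float(np.median(P[k&(D[:,0]>=b)&(D[:,0]<b+4),2])),0)) for b in list(range(-176,-150,4))+list(range(104,152,4)) if (k&(D[:,0]>=b)&(D[:,0]<b+4)).any()])
```

```text
top bar 216 [514.22644112  96.54387738  56.69963401] ((513.4009399414062, 102.7593002319336), (43.007686614990234, 116.72699737548828), 89.2449722290039)
157 [515.42561332  93.64923907  56.44583544] [571.73551089 103.19212535  63.2958798 ] [471.11300183  81.76476028  48.41843367]
top dock all ((541.0218505859375, -125.26632690429688), (376.6142272949219, 269.76824951171875), 0.13228973746299744)
top -150 [(-115, 2.0), (-110, 11.0), (-105, 12.0), (-100, 12.0), (-95, 16.0), (-90, 16.0), (-85, 12.0), (-80, 9.0), (-75, 9.0), (-70, 11.0), (-65, 10.0), (-60, 11.0), (55, 11.0), (60, 8.0), (65, 11.0), (70, 15.0), (75, 16.0), (80, 14.0), (85, 1.0), (90, -1.0), (95, -2.0)]
top -100 [(-115, -0.0), (-110, 9.0), (-105, 9.0), (-100, 10.0), (-95, 14.0), (-90, 17.0), (-85, 16.0), (-80, 14.0), (-75, 10.0), (-70, 10.0), (-65, 11.0), (-60, 12.0), (55, 9.0), (60, 9.0), (65, 15.0), (70, 17.0), (75, 14.0), (80, -0.0), (85, 1.0), (90, -1.0), (95, -1.0)]
top 20 [(-115, 2.0), (-110, 10.0), (-105, 12.0), (-100, 11.0), (-95, 11.0), (-90, 9.0), (-85, 27.0), (-80, 25.0), (-75, 21.0), (-70, 10.0), (-65, 10.0), (-
[... 2407 characters left out ...]
), (70, 21.0), (75, 13.0), (80, 9.0), (85, 0.0), (90, 2.0), (95, 1.0)]
side 80 [(-85, 28.0), (-80, 22.0), (-75, 22.0), (-70, 18.0), (-65, 12.0), (-60, 14.0), (60, 26.0), (65, 28.0), (70, 26.0), (75, 15.0), (80, 8.0), (85, 2.0), (90, -1.0), (95, 1.0)]
side 100 [(-90, 25.0), (-85, 28.0), (-80, 26.0), (-75, 21.0), (-70, 13.0), (-65, 13.0), (-60, 12.0), (60, 25.0), (65, 27.0), (70, 28.0), (75, 18.0), (80, 6.0), (85, 3.0), (90, 3.0), (95, 2.0)]
endprof [(-176, 2.0), (-172, 2.0), (-168, 2.0), (-164, 10.0), (-160, 11.0), (-156, 12.0), (-152, 12.0), (104, 11.0), (108, 12.0), (112, 11.0), (116, 12.0), (120, 13.0), (124, 42.0), (128, 43.0), (132, 42.0), (136, 42.0), (140, 4.0), (144, 1.0), (148, 1.0)]
```

Run:
```python
import cv2
from h import *
t=cv2.imread("pics/top0.png");s=cv2.imread("pics/side0.png")
cv2.imwrite("pics/dk_t.png",cv2.resize(t[160:285,340:445],None,fx=4.8,fy=4.8,interpolation=cv2.INTER_CUBIC))
cv2.imwrite("pics/dk_s.png",cv2.resize(s[170:250,240:375],None,fx=5.5,fy=5.5,interpolation=cv2.INTER_CUBIC))
o=telemetry.get_obs();print(cv2.Rodrigues(o["eef_rot"])[0].round(3),o["clock"])
```

```text
[[-0.975  0.     0.221]
 [-0.221 -0.    -0.975]
 [-0.    -1.     0.   ]] 2.0
```

View pics/dk_t.png

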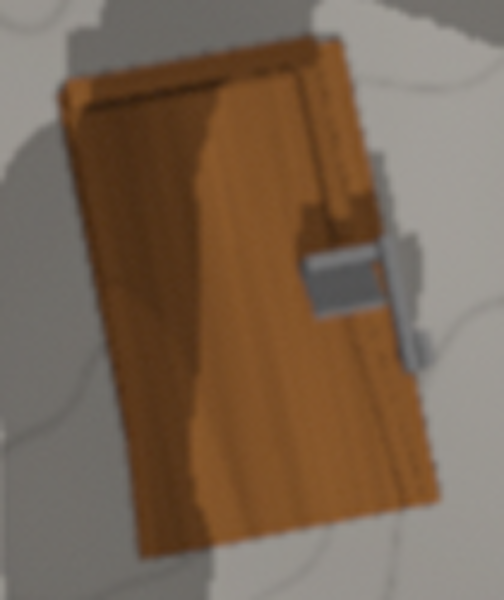

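View pics/dk_s.png

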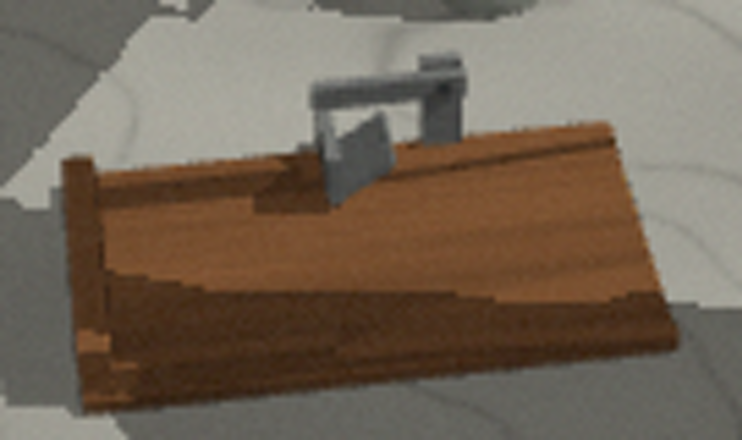

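Run:
```python
from h import *
f=[grab_frame("top") for _ in range(3)];s=[grab_frame("side") for _ in range(3)]
for L,n in((f,"top"),(s,"side")):
    g=dict(L[0]); g["range_z"]=np.median([q["range_z"] for q in L],0); P=cloud(g).reshape(-1,3)
    o=-g["R"].T@g["t"]; print(n,"cam at",o.round(0))
    a=np.radians(11.2);R=np.array([[np.cos(a),np.sin(a)],[-np.sin(a),np.cos(a)]])
    D=(P[:,:2]-[557,-117])@R.T; z=P[:,2]
    m0=(D[:,0]>15)&(D[:,0]<115)&(z>-10)
    for nm,(lo,hi) in {"+in":(50,70),"-in":(-84,-60)}.items():
        from scipy.optimize import least_squares
        m=m0&(D[:,1]>lo)&(D[:,1]<hi); x=D[m,0]-65;y=D[m,1];zz=z[m]; sg=1 if nm=="+in" else -1
        fun=lambda p: np.clip(10.+p[3]+16/(1+np.exp(-sg*(y-p[0]-p[1]*x)/max(abs(p[2]),.3))),-99,99)-zz
        r=least_squares(fun,[(lo+hi)/2,0,1.5,0],loss="soft_l1",f_scale=2.)
        print(n,nm,m.sum(),"y at x=65:",r.x[0].round(2),"slope deg",np.degrees(r.x[1]).round(2),r.x[2:].round(2))
    for nm,(ylo,yhi,xr) in {"+out":(70,95,(-150,115)),"-out":(-125,-100,(-150,115))}.items():
        m=(D[:,0]>xr[0])&(D[:,0]<xr[1])&(D[:,1]>ylo)&(D[:,1]<yhi)&(z<14)&(z>-8); x=D[m,0];y=D[m,1];zz=z[m]; sg=-1 if nm=="+out" else 1
        fun=lambda p: 10./(1+np.exp(-sg*(y-p[0]-p[1]*x)/max(abs(p[2]),.3)))+p[3]-zz
        r=least_squares(fun,[(ylo+yhi)/2,0,1.5,0],loss="soft_l1",f_scale=2.)
        print(n,nm,m.sum(),"y0:",r.x[0].round(2),"slope deg",np.degrees(r.x[1]).round(2),r.x[2:].round(2))
```

```text
top cam at [ 370.   69. 1359.]
top +in 196 y at x=65: 62.87 slope deg 0.58 [-0.08  0.19]
top -in 286 y at x=65: -72.73 slope deg 0.86 [0.68 0.49]
top +out 570 y0: 79.1 slope deg 0.18 [0.29 0.12]
top -out 477 y0: -109.72 slope deg 0.27 [0.58 0.29]
side cam at [435. 996. 929.]
side +in 45 y at x=65: 76.16 slope deg -1.87 [ 2.68 16.68]
side -in 311 y at x=65: -73.69 slope deg -0.62 [2.16 1.94]
side +out 687 y0: 79.76 slope deg 0.52 [1.71 1.67]
side -out 107 y0: -114.87 slope deg -0.53 [2.95 2.12]
```

Choice: wooden lidded case at top (234,279), confirmed in the crop. The pink cases at (267,155) and (330,232) are look-alikes. Now a planning helper, then move.

```bash
cat >> h.py <<'E'
def plan(pos=None,zyaw=None,grasp=True):
    """pos = world target (of grasp point if grasp: TCP is 5 mm further along tool y(down))"""
    o=telemetry.get_obs(); R=cv2.Rodrigues(o["eef_rot"])[0]; p=o["eef_pos"]
    cy=np.degrees(np.arctan2(R[1,2],R[0,2])); print("t",round(o["clock"],2),"tcp",p.round(1),"zyaw",round(cy,2),"tilt",R[:,1].round(3),"F",o["ft_force"].round(1),"w",round(o["grip_width"],1),"q",o["joint_positions"].round(2))
    tw=0
    if zyaw is not None: tw=-(zyaw-cy+180)%360
    if tw>180: tw-=360
    if zyaw is not None:
        tw=-(((zyaw-cy+180)%360)-180)
        print("twist deg",round(tw,2)); 
        y=np.radians(zyaw); z=np.array([np.cos(y),np.sin(y),0]); Rn=np.stack([np.cross([0,0,-1],z),[0,0,-1],z],1)
    else: Rn=R
    if pos is not None:
        t=np.array(pos,float)-(np.array([0,0,5]) if grasp else 0)
        d=t-p; print("cm before twist",(R.T@d/10).round(2),"cm after twist",(Rn.T@d/10).round(2))
def case2w(x,y,z=0):
    a=np.radians(98.6); return np.array([505.6+np.cos(a)*x-np.sin(a)*y,204.2+np.sin(a)*x+np.cos(a)*y,z])
def dock2w(x,y,z=0):
    a=np.radians(11.5); return np.array([558.0+np.cos(a)*x-np.sin(a)*y,-122.1+np.sin(a)*x+np.cos(a)*y,z])
E
python3 -c "
from h import *
b=case2w(-113,0,52);print(b);plan(b+[0,0,90],-81.4)"
```

```text
[522.49749381  92.47052894  52.        ]
t 2.3 tcp [ 127.  -560.8  228.6] zyaw -77.23 tilt [ 0. -0. -1.] F [ 0.1 -0.1  0.3] w 92.2 q [-1.56  0.16  1.6   0.    1.39 -0.21]
twist deg 4.17
cm before twist [-53.     9.16 -54.97] cm after twist [-48.87   9.16 -58.68]
```

```bash
python3 -m pendant '[[[0,0,0,4.17],[-2.5,0,-3,0],[-2.5,0,-3,0],[-2.5,0,-3,0],[-2.5,0,-3,0],[-2.5,0,-3,0],[-2.5,0,-3,0],[-2.5,0,-3,0]]]' 3.8 10
python3 -m pendant '[[[-2.5,0,-3,0],[-2.5,0,-3,0],[-2.5,0,-3,0],[-2.5,0,-3,0],[-2.5,0,-3,0],[-2.5,0,-3,0],[-2.5,0,-3,0],[-2.5,0,-3,0]]]'
python3 -c "
from h import *
b=case2w(-113,0,52);plan(b+[0,0,90],-81.4)"
```

```text
clock: 3.1
eef_pos: [269.2, -325.6, 228.7]
eef_rot: [-0.16, 2.143, -2.144]
ft_force: [0.5, -0.6, 0.7]
grip_width: 37.9
clock: 3.9
eef_pos: [431.2, -58.2, 228.9]
eef_rot: [-0.16, 2.142, -2.144]
ft_force: [-0.4, 0.2, -0.4]
grip_width: 38.0
t 3.9 tcp [431.2 -58.2 228.9] zyaw -81.4 tilt [ 0.001 -0.    -1.   ] F [-0.4  0.2 -0.4] w 38.0 q [-0.41 -0.22  1.97 -0.    1.4   1.01]
twist deg 0.0
cm before twist [-11.27   9.19 -13.54] cm after twist [-11.28   9.19 -13.54]
```

```bash
python3 -m pendant '[[[-2.5,0,-3,0],[-2.5,0,-3,0],[-2.5,1,-3,0],[-2.5,2,-3,0],[-1.37,2,-1.7,0],[0,2,0,0],[0,2.2,0,0],[0,0,0,0]]]'
python3 - <<'E'
from h import *
b=case2w(-113,0,52);plan(b,-81.4)
for n in("top","side"):
    f=grab_frame(n); p=proj(f,[b,case2w(71,0,36)]);print(n,p.round(0))
    c=f["color"];x,y=p[0].astype(int);x0=max(0,x-90);y0=max(0,y-70)
    cv2.imwrite(f"pics/a_{n}.png",cv2.resize(c[y0:y0+140,x0:x0+180],None,fx=4,fy=4,interpolation=cv2.INTER_CUBIC))
E
```

```text
clock: 4.7
eef_pos: [520.0, 93.0, 133.4]
eef_rot: [-0.169, 2.147, -2.145]
ft_force: [-0.6, 0.0, -0.2]
grip_width: 38.4
t 4.7 tcp [520.   93.  133.4] zyaw -81.38 tilt [-0.007  0.    -1.   ] F [-0.6  0.  -0.2] w 38.4 q [-0.05  0.14  1.82 -0.    1.19  1.37]
twist deg 0.02
cm before twist [-0.29  8.64  0.1 ] cm after twist [-0.23  8.64  0.09]
top [[316. 227.]
 [255. 236.]]
side [[308. 260.]
 [315. 321.]]
```

View pics/a_side.png

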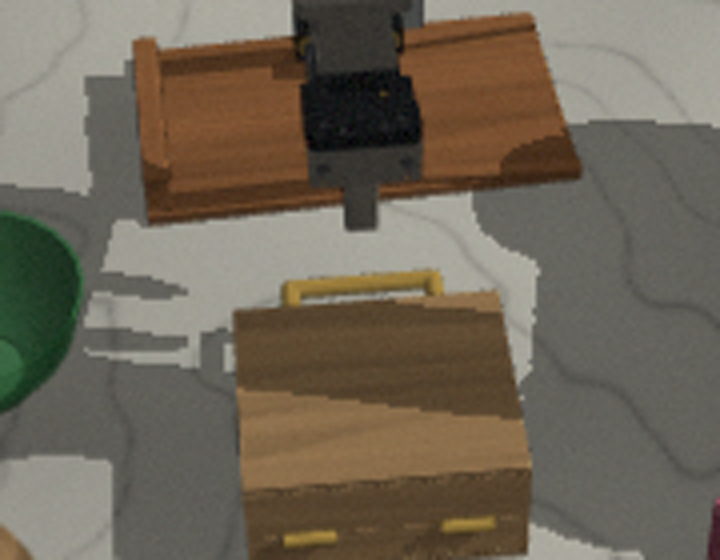

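View pics/a_top.png

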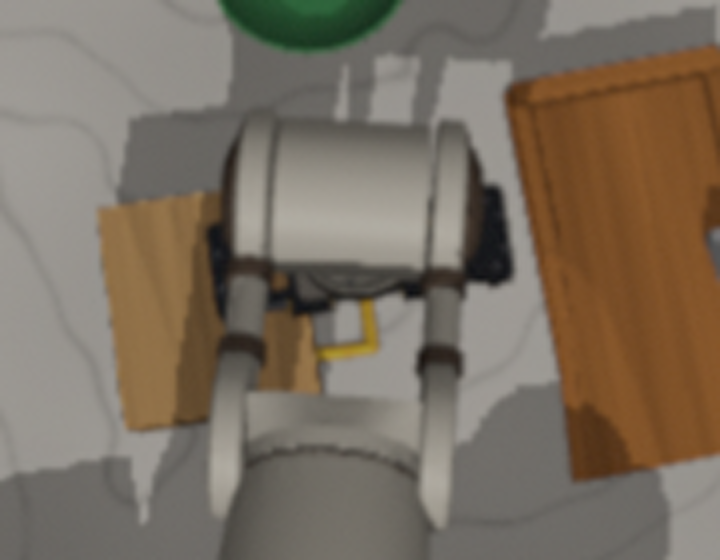

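```bash
python3 -m pendant '[[[-0.2,1.5,0.1,0],[0,1.5,0,0],[0,1.5,0,0],[0,1.5,0,0],[0,1,0,0],[0,1,0,0],[0,0.6,0,0],[0,0,0,0]]]'
python3 -m pendant '[[[0,0,0,0],[0,0,0,0],[0,0,0,0],[0,0,0,0],[0,0,0,0]]]' 0.4 12
python3 -c "
from h import *
plan(case2w(-113,0,52),-81.4)"
```

```text
clock: 5.6
eef_pos: [524.2, 91.9, 49.9]
eef_rot: [-0.162, 2.144, -2.144]
ft_force: [0.2, 0.4, -0.4]
grip_width: 38.0
clock: 6.1
eef_pos: [524.7, 94.9, 51.2]
eef_rot: [-0.159, 2.149, -2.138]
ft_force: [-0.2, 12.2, 2.5]
grip_width: 11.6
t 6.1 tcp [524.7  94.9  51.2] zyaw -81.46 tilt [ 0.001  0.005 -1.   ] F [-0.2 12.2  2.5] w 11.6 q [-0.05  0.26  1.85  0.01  1.02  1.37]
twist deg -0.06
cm before twist [0.25 0.41 0.21] cm after twist [0.25 0.42 0.21]
```

Run:
```python
import numpy as np
phi=np.arctan2(16,184);r=18.47
th=np.concatenate([[0,.03,.08],np.arange(.16,1.95,.085)])
s=r*(np.cos(phi)-np.cos(th+phi));h=r*(np.sin(th+phi)-np.sin(phi))
S=s.round(2);H=h.round(2)
print([[0,round(-(H[i+1]-H[i]),2),round(-(S[i+1]-S[i]),2),0] for i in range(len(th)-1)],len(th),th[-1])
print(th.round(2),H,S)
```

```text
[[0, np.float64(-0.55), np.float64(-0.06), 0], [0, np.float64(-0.92), np.float64(-0.13), 0], [0, np.float64(-1.44), np.float64(-0.3), 0], [0, np.float64(-1.51), np.float64(-0.45), 0], [0, np.float64(-1.46), np.float64(-0.57), 0], [0, np.float64(-1.4), np.float64(-0.7), 0], [0, np.float64(-1.35), np.float64(-0.81), 0], [0, np.float64(-1.26), np.float64(-0.92), 0], [0, np.float64(-1.19), np.float64(-1.03), 0], [0, np.float64(-1.09), np.float64(-1.13), 0], [0, np.float64(-1.0), np.float64(-1.21), 0], [0, np.float64(-0.89), np.float64(-1.29), 0], [0, np.float64(-0.77), np.float64(-1.37), 0], [0, np.float64(-0.66), np.float64(-1.42), 0], [0, np.float64(-0.53), np.float64(-1.48), 0], [0, np.float64(-0.41), np.float64(-1.52), 0], [0, np.float64(-0.27), np.float64(-1.54), 0], [0, np.float64(-0.15), np.float64(-1.56), 0], [0, np.float64(-0.01), np.float64(-1.57), 0], [0, np.float64(0.12), np.float64(-1.57), 0], [0, np.float64(0.26), np.float64(-1.55), 0], [0, np.float64(0.39), np.float64(-1.52), 0], [0, np.float64(0.51), np.float64(-1.48), 0], [0, np.float64(0.64), np.float64(-1.44), 0]] 25 1.9449999999999998
[0.   0.03 0.08 0.16 0.24 0.33 0.42 0.5  0.58 0.67 0.76 0.84 0.92 1.01
 1.1  1.18 1.26 1.35 1.43 1.52 1.6  1.69 1.77 1.86 1.94] [ 0.    0.55  1.47  2.91  4.42  5.88  7.28  8.63  9.89 11.08 12.17 13.17
 14.06 14.83 15.49 16.02 16.43 16.7  16.85 16.86 16.74 16.48 16.09 15.58
 14.94] [ 0.    0.06  0.19  0.49  0.94  1.51  2.21  3.02  3.94  4.97  6.1   7.31
  8.6   9.97 11.39 12.87 14.39 15.93 17.49 19.06 20.63 22.18 23.7  25.18
 26.62]
```

```bash
python3 -m pendant '[[[0,0,-0.25,0],[0,-0.55,-0.06,0],[0,-0.92,-0.13,0],[0,-1.44,-0.3,0],[0,-1.51,-0.45,0],[0,-1.46,-0.57,0],[0,-1.4,-0.7,0],[0,-1.35,-0.81,0]]]'
python3 -m pendant '[[[0,-1.26,-0.92,0],[0,-1.19,-1.03,0],[0,-1.09,-1.13,0],[0,-1,-1.21,0],[0,0,0,0]]]'
python3 - <<'E'
from h import *
f=grab_frame("side"); cv2.imwrite("pics/b_side.png",f["color"][150:400,150:500].repeat(2,0).repeat(2,1))
E
```

```text
clock: 6.9
eef_pos: [519.5, 125.1, 137.8]
eef_rot: [-0.161, 2.145, -2.143]
ft_force: [2.3, 5.0, -4.7]
grip_width: 11.2
clock: 7.4
eef_pos: [513.4, 167.3, 184.6]
eef_rot: [-0.162, 2.14, -2.144]
ft_force: [-3.2, -5.6, 6.4]
grip_width: 11.5
```

View pics/b_side.png

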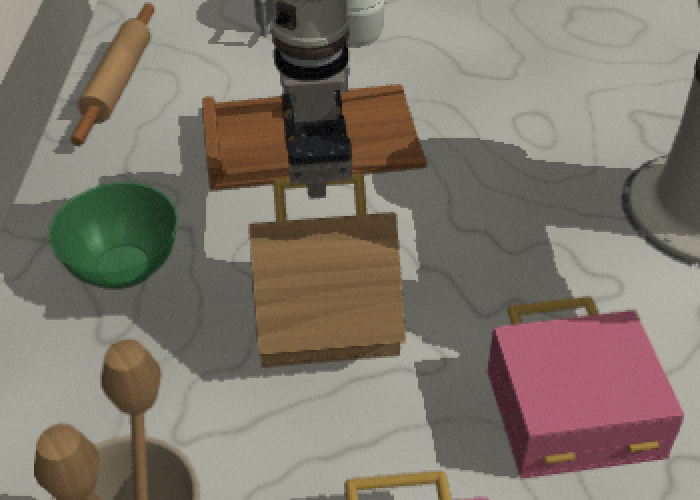

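The lid is partly open and the bar is held at about (320,185) in this picture. I'll carry on along the arc.

```bash
python3 -m pendant '[[[0,-0.89,-1.29,0],[0,-0.77,-1.37,0],[0,-0.66,-1.42,0],[0,-0.53,-1.48,0],[0,-0.41,-1.52,0],[0,-0.27,-1.54,0],[0,-0.15,-1.56,0],[0,0,0,0]]]'
python3 -m pendant '[[[0,-0.01,-1.57,0],[0,0.12,-1.57,0],[0,0.26,-1.55,0],[0,0.39,-1.52,0],[0,0.51,-1.48,0],[0,0,0,0]]]'
python3 - <<'E'
from h import *
plan()
f=grab_frame("side"); cv2.imwrite("pics/c_side.png",f["color"][150:400,150:500].repeat(2,0).repeat(2,1))
E
```

```text
clock: 8.25
eef_pos: [497.8, 269.7, 219.0]
eef_rot: [-0.163, 2.143, -2.141]
ft_force: [2.0, 0.0, 1.9]
grip_width: 11.4
clock: 8.85
eef_pos: [486.1, 345.7, 205.5]
eef_rot: [-0.163, 2.144, -2.141]
ft_force: [1.5, 0.7, 0.9]
grip_width: 10.9
t 8.85 tcp [486.1 345.7 205.5] zyaw -81.3 tilt [-0.     0.001 -1.   ] F [1.5 0.7 0.9] w 10.9 q [0.42 0.23 1.56 0.   1.35 1.83]
```

View pics/c_side.png

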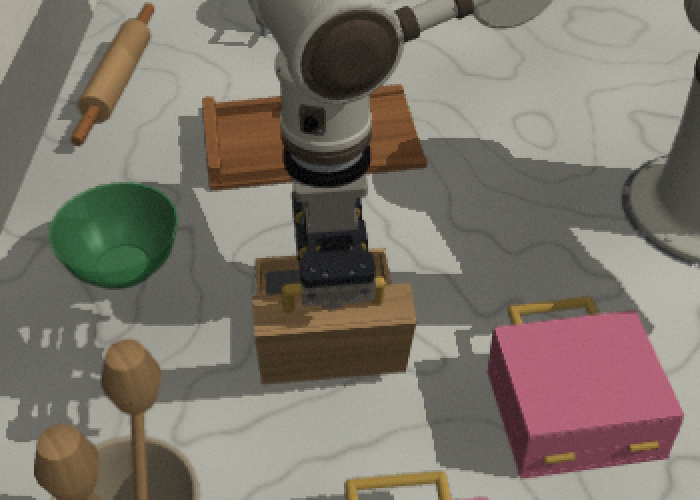

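```bash
python3 -m pendant '[[[0,0,0,0],[0,0,-0.3,0],[0,0,-0.3,0],[0,-1,0,0],[0,-2,0,0],[0,-2,0,0],[0,-2,0,0],[0,-2,0,0]]]' 4
python3 -m pendant '[[[0,0,4,0],[0,0,4,0],[0,0,4,0],[0,0,4,0],[0,0,4,0],[0,0,4,0],[0,0,4,0],[0,0,3,0]]]' 6
python3 - <<'E'
from h import *
plan(case2w(0,0,54))
for n in("side","top"):
    f=grab_frame(n); cv2.imwrite(f"pics/d_{n}.png",f["color"][150:400,150:500].repeat(2,0).repeat(2,1))
    for th in("press","press_grip","lid_bar"):
        for d in finder.tip_of(th,n)[:3]: print(n,th,d["conf"],d["centre"],pix2plane(f,d["centre"],{"press":6,"press_grip":54,"lid_bar":200}[th]).round(1))
E
```

```text
clock: 9.7
eef_pos: [485.8, 349.1, 298.3]
eef_rot: [-0.16, 2.143, -2.143]
ft_force: [0.5, -0.1, 0.6]
grip_width: 40.1
clock: 10.5
eef_pos: [532.2, 40.3, 297.5]
eef_rot: [-0.158, 2.143, -2.145]
ft_force: [0.5, -0.9, -0.4]
grip_width: 59.7
t 10.5 tcp [532.2  40.3 297.5] zyaw -81.5 tilt [ 0.001 -0.001 -1.   ] F [ 0.5 -0.9 -0.4] w 59.7 q [-0.15  0.01  1.62 -0.    1.51  1.27]
cm before twist [  0.23  24.84 -16.63] cm after twist [  0.23  24.84 -16.63]
side press 0.61 [305.9, 309.0] [514.  205.2   6. ]
side press_grip 0.81 [291.9, 308.3] [514.4 203.1  54. ]
side lid_bar 0.91 [304.6, 320.5] [475.6 367.2 200. ]
side lid_bar 0.73 [301.8, 427.2] [271.1 351.9 200. ]
side lid_bar 0.63 [389.4, 346.1] [424.1 549.4 200. ]
top press 0.57 [232.3, 280.0] [510.2 204.2   6. ]
top press_grip 0.68 [229.8, 276.0] [512.6 211.3  54. ]
top press_grip 0.4 [202.5, 492.5] [ 600.  -434.3   54. ]
top lid_bar 0.9 [261.6, 190.0] [411.7 419.4 200. ]
top lid_bar 0.79 [236.7, 210.7] [477.3 366.5 200. ]
top lid_bar 0.65 [324.1, 270.7] [252.9 205.4 200. ]
```

View pics/d_side.png

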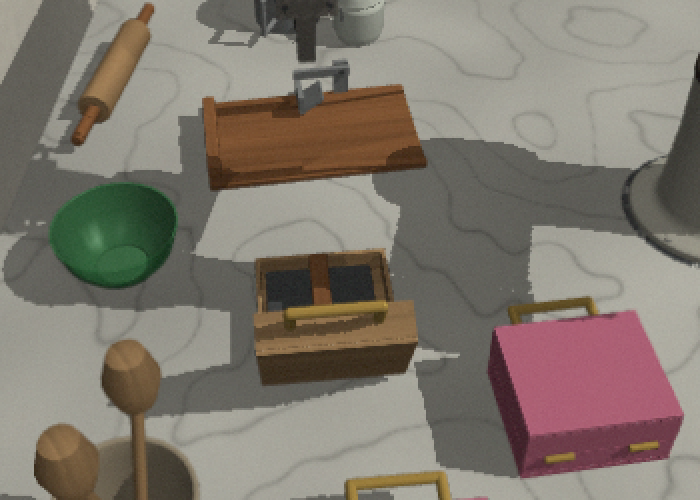

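View pics/d_top.png

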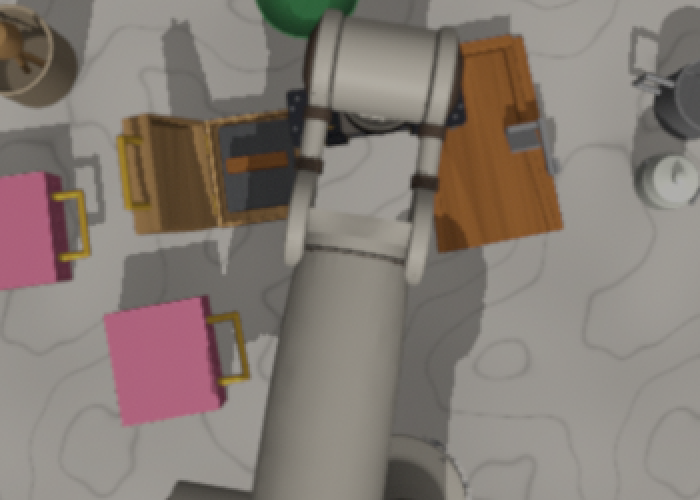

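```bash
python3 -m pendant '[[[0,0,4,0],[0,0,4,0],[0,0,4,0],[0,0,0,-8.5],[0,0,0,-8.5],[0,0,0,-8.5],[0,0,0,-8.5],[0,0,0,-8.5]]]'
python3 -m pendant '[[[0,0,0,-8.5],[0,0,0,-8.5],[0,0,0,-8.5],[0,0,0,-8.5],[0,0,0,-8.5],[0,0,0,-5]]]'
python3 - <<'E'
from h import *
plan(case2w(0,0,54),8.6)
for n in("side","top"):
    f=grab_frame(n);C=cloud(f)
    if n=="top": cv2.imwrite(f"pics/e_{n}.png",cv2.resize(f["color"][180:290,200:340],None,fx=5,fy=5,interpolation=cv2.INTER_CUBIC))
    hsv=cv2.cvtColor(f["color"],cv2.COLOR_BGR2HSV)
    z=C[...,2]; m=(z>40)&(z<75)&(abs(C[...,0]-510)<60)&(abs(C[...,1]-205)<62)
    nn,l,st,ce=cv2.connectedComponentsWithStats(m.astype(np.uint8))
    for i in range(1,nn):
        if st[i,4]>40:
            p=C[l==i];print(n,st[i],p.mean(0).round(1),cv2.minAreaRect(p[:,:2].astype(np.float32)))
    # plate top z 28
    m=(abs(z-28)<6)&(f["color"].max(-1)<90)&(abs(C[...,0]-510)<75)&(abs(C[...,1]-205)<70)
    p=C[m];print(n,"plate",len(p),p.mean(0).round(1),cv2.minAreaRect(p[:,:2].astype(np.float32)))
    # open-case walls
    m=(z>30)&(z<42)&(abs(C[...,0]-506)<95)&(abs(C[...,1]-200)<85)
    p=C[m];print(n,"walls",len(p),cv2.minAreaRect(p[:,:2].astype(np.float32)))
    for th in("press","press_grip"):
        for d in finder.tip_of(th,n)[:1]: print(n,th,d["conf"],d["centre"],pix2plane(f,d["centre"],{"press":6,"press_grip":54}[th]).round(1))
E
```

```text
clock: 11.7
eef_pos: [550.1, -74.7, 296.5]
eef_rot: [-0.813, 1.684, -1.684]
ft_force: [-0.3, -0.5, -0.4]
grip_width: 60.1
clock: 12.3
eef_pos: [550.1, -74.7, 296.5]
eef_rot: [-1.279, 1.093, -1.093]
ft_force: [0.0, 1.1, 0.3]
grip_width: 60.1
t 12.3 tcp [550.1 -74.7 296.5] zyaw 8.98 tilt [-0.  0. -1.] F [0.  1.1 0.3] w 60.1 q [-0.35  0.07  1.56  0.    1.51 -0.51]
twist deg 0.38
cm before twist [-28.24  24.75  -0.04] cm after twist [-28.24  24.75  -0.23]
side [304 277  12  26 246] [511.3 204.8  64.7] ((510.9955139160156, 204.9031982421875), (21.922327041625977, 83.70220947265625), 7.9096245765686035)
side plate 935 [517.4 179.   28.9] ((510.16571044921875, 174.03704833984375), (151.63690185546875, 80.4859619140625), 11.448725700378418)
side walls 591 ((510.38385009765625, 177.88160705566406), (162.36370849609375, 94.54019927978516), 9.249445915222168)
side press 0.76 [306.1, 311.6] [507.6 205.5   6. ]
side press_grip 0.9 [289.0, 308.3] [515.  193.8  54. ]
top [263 225  31  12 248] [509.2 204.3  62.4] ((509.9958190917969, 204.86141967773438), (22.263704299926758, 90.09117889404297), 7.6696929931640625)
top plate 1288 [508.7 203.9  27.5] ((512.8219604492188, 205.14881896972656), (136.34844970703125, 110.17344665527344), 7.670902729034424)
top walls 811 ((503.83856201171875, 213.773681640625), (162.0830078125, 162.38934326171875), 8.572168350219727)
top press 0.56 [231.3, 279.2] [513.3 206.7   6. ]
top press_grip 0.88 [232.8, 278.3] [503.8 204.4  54. ]
```

View pics/e_top.png

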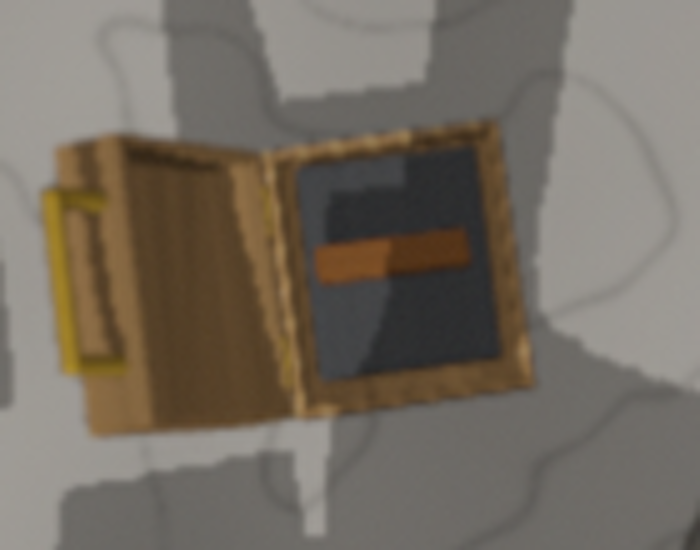

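```bash
python3 -m pendant '[[[-2,0,0,1.3],[-4,0,0,0],[-4,0,0,0],[-4,0,0,0],[-4,0,0,0],[-4,0,0,0],[-4,0,0,0],[-2,0,0,0]]]' 5
python3 -c "
from h import *
plan([510.3,206,54],7.7)"
```

```text
clock: 13.4
eef_pos: [513.1, 204.8, 296.5]
eef_rot: [-1.267, 1.114, -1.113]
ft_force: [-0.6, -0.5, 0.1]
grip_width: 49.7
t 13.4 tcp [513.1 204.8 296.5] zyaw 7.38 tilt [-0.     0.001 -1.   ] F [-0.6 -0.5  0.1] w 49.7 q [0.16 0.06 1.57 0.   1.51 0.03]
twist deg -0.32
cm before twist [-0.13 24.75 -0.26] cm after twist [-0.16 24.75 -0.26]
```

```bash
python3 -m pendant '[[[-0.1,3,-0.26,-0.3],[0,4,0,0],[0,4,0,0],[0,4,0,0],[0,4,0,0],[0,3,0,0],[0,1.5,0,0],[0,1.2,0,0]]]'
python3 -c "
from h import *
plan([510.3,206,54],7.7)"
```

```text
clock: 14.2
eef_pos: [511.2, 202.6, 48.7]
eef_rot: [-1.269, 1.112, -1.111]
ft_force: [0.4, -0.8, 0.5]
grip_width: 49.9
t 14.2 tcp [511.2 202.6  48.7] zyaw 7.57 tilt [-0. -0. -1.] F [ 0.4 -0.8  0.5] w 49.9 q [0.16 0.31 1.81 0.   1.03 0.03]
twist deg -0.13
cm before twist [-0.35 -0.03 -0.04] cm after twist [-0.35 -0.03 -0.04]
```

Close with 35 N, then lift.

```bash
python3 -m pendant '[[[-0.3,0,0,0],[0,0,0,0],[0,0,0,0],[0,0,0,0],[0,0,0,0],[0,0,0,0]]]' 1.2 35
python3 -m pendant '[[[0,-0.5,0,0],[0,-1,0,0],[0,-1.5,0,0],[0,-2,0,0],[0,-2,0,0],[0,-2,0,0],[0,-2,0,0],[0,0,0,0]]]'
python3 - <<'E'
from h import *
plan(dock2w(-100,0,70+48),-78.5)
for n in("side","top"):
    f=grab_frame(n); cv2.imwrite(f"pics/f_{n}.png",f["color"][150:400,150:500].repeat(2,0).repeat(2,1))
E
```

```text
clock: 14.8
eef_pos: [510.6, 205.6, 50.6]
eef_rot: [-1.27, 1.111, -1.11]
ft_force: [-4.8, -0.3, 6.7]
grip_width: 21.6
clock: 15.6
eef_pos: [513.5, 205.9, 163.8]
eef_rot: [-1.262, 1.106, -1.114]
ft_force: [1.1, -0.3, -5.8]
grip_width: 21.2
t 15.6 tcp [513.5 205.9 163.8] zyaw 7.59 tilt [ 0.008  0.001 -1.   ] F [ 1.1 -0.3 -5.8] w 21.2 q [0.16 0.15 1.73 0.   1.25 0.03]
twist deg 86.09
cm before twist [33.79  4.99 -9.94] cm after twist [12.18  5.08 33.03]
```

View pics/f_side.png

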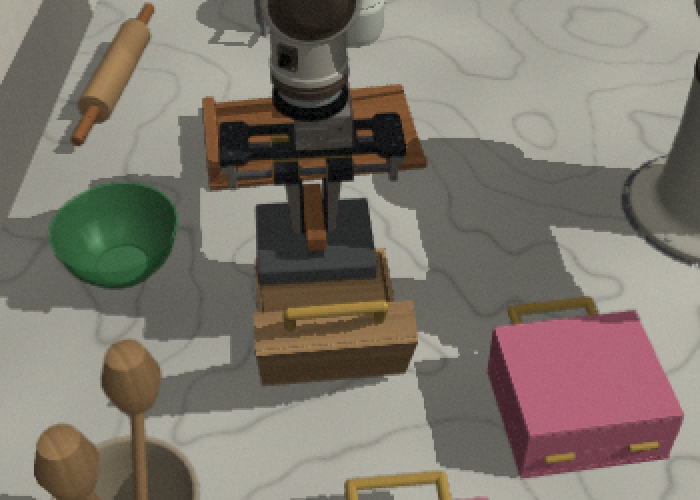

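```bash
python3 -m pendant '[[[2,0,-0.6,0],[3.5,0,-1,0],[4,0,-1.2,0],[4,0,-1.2,0],[4,0,-1.2,0],[4,0,-1.2,0],[4,0,-1.2,0],[4,0,-1.2,0]]]'
python3 -m pendant '[[[3,0,-0.8,0],[1.3,0,-0.4,4],[0,0,0,8],[0,0,0,8],[0,0,0,8],[0,0,0,8],[0,0,0,8],[0,0,0,8]]]'
python3 -m pendant '[[[0,0,0,8],[0,0,0,8],[0,0,0,8],[0,0,0,6],[0,0,0,4],[0,0,0,0]]]'
python3 -c "
from h import *
plan(dock2w(-100,0,60+48),-78.5)"
```

```text
clock: 16.5
eef_pos: [461.2, -99.7, 158.0]
eef_rot: [-1.269, 1.113, -1.109]
ft_force: [1.4, 0.7, -6.8]
grip_width: 22.0
clock: 17.3
eef_pos: [455.4, -142.2, 157.8]
eef_rot: [-0.734, 1.76, -1.755]
ft_force: [0.5, 0.5, -6.2]
grip_width: 21.8
clock: 17.9
eef_pos: [455.5, -142.2, 158.0]
eef_rot: [-0.217, 2.118, -2.114]
ft_force: [-1.1, -0.4, -6.3]
grip_width: 21.9
t 17.9 tcp [ 455.5 -142.2  158. ] zyaw -78.42 tilt [-0.002  0.001 -1.   ] F [-1.1 -0.4 -6.3] w 21.9 q [-0.56 -0.03  1.94  0.    1.23  0.81]
twist deg 0.08
cm before twist [-0.46  5.5   0.08] cm after twist [-0.44  5.5   0.07]
```

```bash
python3 -m pendant '[[[-0.4,1.5,0.07,0],[0,2,0,0],[0,2,0,0],[0,1.5,0,0],[0,1,0,0],[0,0,0,0]]]'
python3 - <<'E'
from h import *
plan(dock2w(-100,0,60+48),-78.5)
o=telemetry.get_obs();zu=o["eef_pos"][2]-44.6
for n in("side","top"):
    f=grab_frame(n);C=cloud(f); p=proj(f,dock2w(-100,0,10))[0].astype(int)
    x0=p[0]-75;y0=p[1]-70
    im=cv2.resize(f["color"][y0:y0+120,x0:x0+160],None,fx=5,fy=5,interpolation=cv2.INTER_CUBIC)
    # overlay lane lines/ rails predicted
    for yy in(-69,69):
        L=((proj(f,[dock2w(a,yy,10) for a in(-40,0,122)])-[x0,y0])*5).astype(int); cv2.polylines(im,[L],False,(255,0,255),1)
    c=[( -55,-65),(-55,65),(55,65),(55,-65)]
    R=cv2.Rodrigues(o["eef_rot"])[0]; ex=-R[:,0];ey=-R[:,2]
    L=((proj(f,[np.r_[o["eef_pos"][:2],zu+22]+ex*a+ey*b for a,b in c])-[x0,y0])*5).astype(int);cv2.polylines(im,[L],True,(255,255,0),1)
    cv2.imwrite(f"pics/g_{n}.png",im)
    z=C[...,2]; m=(abs(z-zu-22)<7)&(f["color"].max(-1)<95)&(abs(C[...,0]-460)<85)&(abs(C[...,1]+142)<85)
    q=C[m];print(n,"plate",len(q),zu+22,np.median(q[:,2]),cv2.minAreaRect(q[:,:2].astype(np.float32)))
E
```

```text
clock: 18.5
eef_pos: [459.0, -141.8, 77.5]
eef_rot: [-0.219, 2.119, -2.113]
ft_force: [-0.9, 0.1, -5.9]
grip_width: 21.7
t 18.5 tcp [ 459.  -141.8   77.5] zyaw -78.35 tilt [-0.004  0.002 -1.   ] F [-0.9  0.1 -5.9] w 21.7 q [-0.55  0.1   1.99 -0.    1.06  0.82]
twist deg 0.15
cm before twist [-0.08 -2.55  0.04] cm after twist [-0.09 -2.55  0.05]
side plate 812 54.88660998012865 55.9143389083928 ((470.98773193359375, -151.9881591796875), (120.66432189941406, 162.3571319580078), 12.118057250976562)
top plate 303 54.88660998012865 55.71810762540338 ((455.0538330078125, -136.07244873046875), (154.9969482421875, 71.88970947265625), 44.766326904296875)
```

View pics/g_top.png

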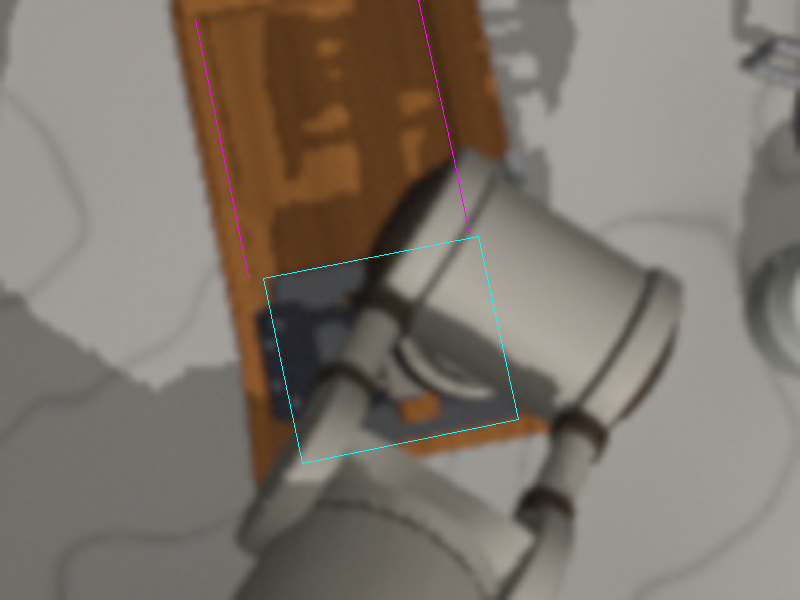

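View pics/g_side.png

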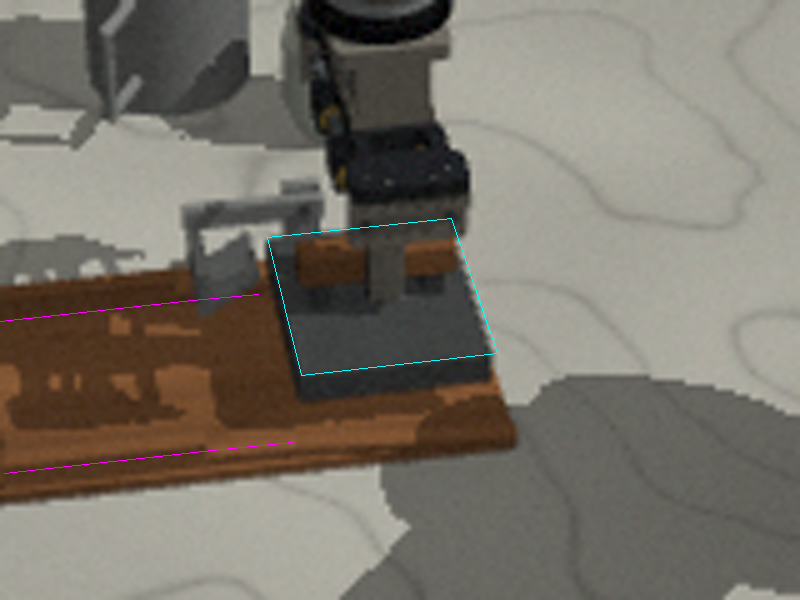

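```bash
python3 -m pendant '[[[0,1,0.05,0.1],[0,0.6,0,0],[0,0.4,0,0],[0,0.2,0,0],[0,0,0,0]]]'
python3 -m pendant '[[[0,0.1,0,0],[0,0,0,0]]]'
python3 -c "
from h import *
plan(dock2w(-100,0,10+48),-78.5)"
```

```text
clock: 19.1
eef_pos: [460.4, -143.0, 57.1]
eef_rot: [-0.214, 2.116, -2.116]
ft_force: [-0.2, 0.4, -5.6]
grip_width: 21.6
clock: 19.3
eef_pos: [460.8, -143.2, 56.6]
eef_rot: [-0.213, 2.115, -2.116]
ft_force: [-0.5, -0.1, -5.3]
grip_width: 21.6
t 19.3 tcp [ 460.8 -143.2   56.6] zyaw -78.5 tilt [ 0. -0. -1.] F [-0.5 -0.1 -5.3] w 21.6 q [-0.55  0.14  1.99  0.    1.01  0.82]
twist deg -0.0
cm before twist [ 0.05  0.36 -0.13] cm after twist [ 0.05  0.36 -0.13]
```

```bash
python3 -m pendant '[[[0,0.1,-0.1,0],[0,0.1,0,0],[0,0,0,0]]]'
python3 -m pendant '[[[0,0.1,0,0],[0,0,0,0]]]'
python3 -c "
from h import *
plan(dock2w(-100,0,10+48),-78.5)"
```

```text
clock: 19.6
eef_pos: [460.6, -142.2, 54.7]
eef_rot: [-0.213, 2.116, -2.116]
ft_force: [-1.1, 0.1, -3.2]
grip_width: 21.6
clock: 19.8
eef_pos: [460.6, -142.1, 54.6]
eef_rot: [-0.214, 2.116, -2.116]
ft_force: [-5.6, 1.9, 7.6]
grip_width: 21.7
t 19.8 tcp [ 460.6 -142.1   54.6] zyaw -78.49 tilt [-0.  0. -1.] F [-5.6  1.9  7.6] w 21.7 q [-0.55  0.14  1.99  0.    1.01  0.82]
twist deg 0.01
cm before twist [ 0.05  0.16 -0.02] cm after twist [ 0.05  0.16 -0.02]
```

```bash
python3 -m pendant '[[[0,-0.05,0,0],[-0.5,0,0,0],[-0.7,0,0,0],[-0.7,0,0,0],[-0.7,0,0,0],[0,0,0,0]]]'
python3 -c "
from h import *
plan(dock2w(61,0,10+48),-78.5)"
```

```text
clock: 20.4
eef_pos: [486.7, -137.6, 54.6]
eef_rot: [-0.213, 2.114, -2.117]
ft_force: [-2.0, -1.1, 3.0]
grip_width: 21.7
t 20.4 tcp [ 486.7 -137.6   54.6] zyaw -78.47 tilt [ 0.001 -0.001 -1.   ] F [-2.  -1.1  3. ] w 21.7 q [-0.51  0.19  1.93 -0.    1.02  0.86]
twist deg 0.03
cm before twist [-13.4    0.17  -0.09] cm after twist [-13.4    0.16  -0.1 ]
```

```bash
python3 -m pendant '[[[-0.5,0,-0.05,0],[-0.8,0,0,0],[-0.8,0,0,0],[-0.8,0,0,0],[-0.8,0,0,0],[-0.3,0,0,0],[0,0,0,0]]]'
python3 - <<'E'
from h import *
plan(dock2w(61,0,10+48),-78.5)
f=grab_frame("side");cv2.imwrite("pics/h_side.png",cv2.resize(f["color"][165:265,230:380],None,fx=5,fy=5,interpolation=cv2.INTER_CUBIC))
E
```

```text
clock: 21.1
eef_pos: [524.7, -129.0, 54.4]
eef_rot: [-0.215, 2.116, -2.117]
ft_force: [-5.6, -1.8, 4.8]
grip_width: 21.7
t 21.1 tcp [ 524.7 -129.    54.4] zyaw -78.48 tilt [-0.001 -0.001 -1.   ] F [-5.6 -1.8  4.8] w 21.7 q [-0.46  0.28  1.83 -0.    1.03  0.91]
twist deg 0.02
cm before twist [-9.5   0.13 -0.01] cm after twist [-9.5   0.14 -0.01]
```

View pics/h_side.png

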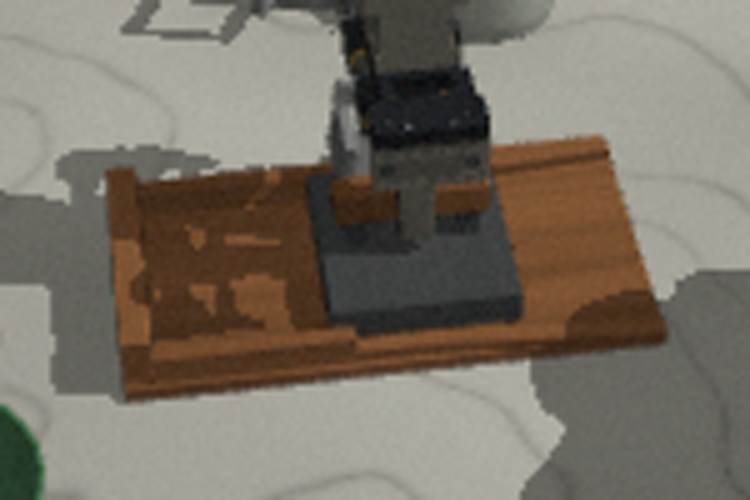

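```bash
python3 -m pendant '[[[-0.5,0,0,0],[-0.8,0,0,0],[-0.8,0,0,0],[-0.8,0,0,0],[-0.8,0,0,0],[-0.8,0,0,0],[-0.5,0,0,0],[0,0,0,0]]]'
python3 -c "
from h import *
plan(dock2w(61,0,10+48),-78.5)"
```

```text
clock: 21.95
eef_pos: [574.1, -118.9, 54.5]
eef_rot: [-0.214, 2.115, -2.116]
ft_force: [-4.3, -0.3, 5.1]
grip_width: 21.9
t 21.95 tcp [ 574.1 -118.9   54.5] zyaw -78.48 tilt [-0.001 -0.001 -1.   ] F [-4.3 -0.3  5.1] w 21.9 q [-0.41  0.38  1.7  -0.    1.06  0.96]
twist deg 0.02
cm before twist [-4.46  0.14 -0.  ] cm after twist [-4.46  0.15 -0.01]
```

```bash
python3 -m pendant '[[[-0.5,0,0,0],[-0.8,0,0,0],[-0.8,0,0,0],[-0.8,0,0,0],[-0.8,0,0,0],[-0.5,0,0,0],[-0.3,0,0,0],[0,0,0,0]]]'
python3 - <<'E'
from h import *
plan(dock2w(61,0,10+48),-78.5)
for n in("side","top"):
    f=grab_frame(n);cv2.imwrite(f"pics/i_{n}.png",cv2.resize(f["color"][150:290,230:440] if n=="side" else f["color"][150:290,340:500],None,fx=3.8,fy=3.8,interpolation=cv2.INTER_CUBIC))
E
```

```text
clock: 22.75
eef_pos: [618.0, -109.9, 54.5]
eef_rot: [-0.214, 2.116, -2.116]
ft_force: [-5.3, -0.8, 5.0]
grip_width: 21.6
t 22.75 tcp [ 618.  -109.9   54.5] zyaw -78.49 tilt [-0.001 -0.    -1.   ] F [-5.3 -0.8  5. ] w 21.6 q [-0.37  0.47  1.57 -0.    1.1   1.  ]
twist deg 0.01
cm before twist [ 0.02  0.15 -0.  ] cm after twist [ 0.02  0.15 -0.  ]
```

View pics/i_side.png

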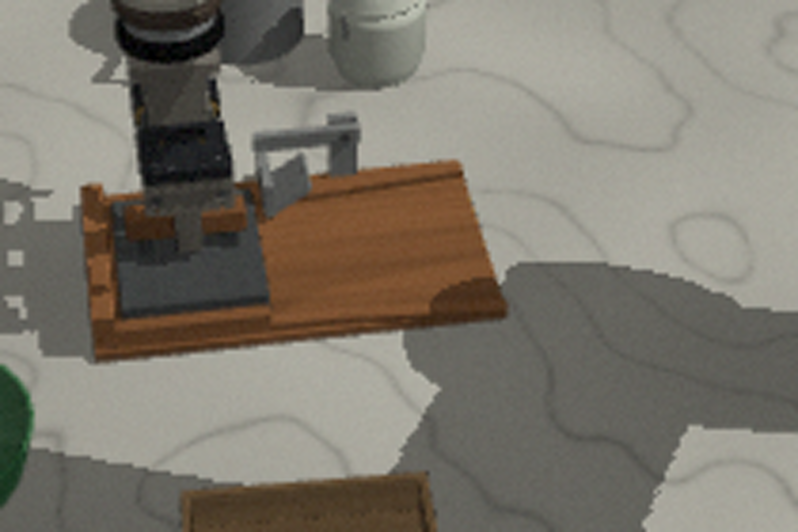

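View pics/i_top.png

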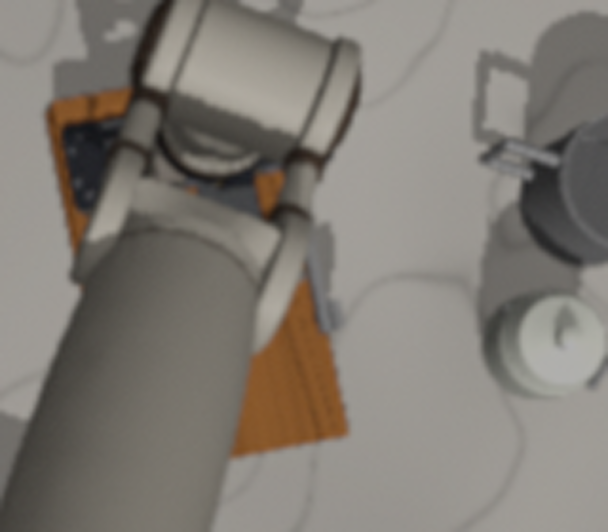

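The catch looks down just behind the press, at about (270,200) in the side crop. Release with a small opening and go straight up.

```bash
python3 -m pendant '[[[-0.1,0,0,0],[0,0,0,0],[0,0,0,0],[0,0,0,0]]]' 3.6
python3 -m pendant '[[[0,-1,0,0],[0,-2,0,0],[0,-3,0,0],[0,-4,0,0],[0,-4,0,0],[0,-4,0,0],[0,0,0,0]]]'
python3 -m pendant '[[[-2,0,4,0],[-2,0,4,0],[0,0,4,0],[0,0,4,0],[0,0,4,0],[0,0,4,0],[0,0,3,0],[0,0,0,0]]]'
python3 - <<'E'
from h import *
plan()
for n in("side","top"):
    f=grab_frame(n);cv2.imwrite(f"pics/j_{n}.png",f["color"]);C=cloud(f);z=C[...,2]
    cv2.imwrite(f"pics/k_{n}.png",cv2.resize(f["color"][170:250,240:375] if n=="side" else f["color"][160:285,340:445],None,fx=4.8,fy=4.8,interpolation=cv2.INTER_CUBIC))
    m=(abs(z-32)<8)&(f["color"].max(-1)<95)&(abs(C[...,0]-618)<85)&(abs(C[...,1]+110)<85)
    q=C[m];print(n,"plate z",np.median(q[:,2]),cv2.minAreaRect(q[:,:2].astype(np.float32)))
    for th,Z in(("press",10),("press_grip",58),("catch_nose",18),("lid_bar",200),("bowl",0),("sifter",0),("jar",0)):
        for d in finder.tip_of(th,n)[:2]: print(n,th,d["conf"],d["centre"],pix2plane(f,d["centre"],Z).round(0))
print(dock2w(61,0),dock2w(0,-43))
E
```

```text
clock: 23.25
eef_pos: [619.3, -109.4, 53.9]
eef_rot: [-0.212, 2.115, -2.116]
ft_force: [-0.3, 1.0, 0.1]
grip_width: 35.8
clock: 23.95
eef_pos: [622.6, -110.6, 242.7]
eef_rot: [-0.199, 2.103, -2.117]
ft_force: [1.1, -0.3, 0.3]
grip_width: 35.9
clock: 24.75
eef_pos: [710.8, -370.2, 231.5]
eef_rot: [-0.21, 2.119, -2.119]
ft_force: [0.7, 0.0, -1.0]
grip_width: 36.3
t 24.75 tcp [ 710.8 -370.2  231.5] zyaw -78.76 tilt [-0.002  0.    -1.   ] F [ 0.7  0.  -1. ] w 36.3 q [-0.63  0.79  0.75 -0.    1.6   0.74]
side plate z 33.27680690447111 ((618.09619140625, -111.57717895507812), (176.61270141601562, 144.2491912841797), 85.03400421142578)
side press 0.61 [221.0, 278.2] [ 624. -109.   10.]
side press_grip 0.81 [207.6, 276.5] [ 626. -110.   58.]
side catch_nose 0.73 [200.4, 300.1] [ 567. -198.   18.]
side catch_nose 0.59 [168.5, 324.6] [ 501. -371.   18.]
side lid_bar 0.83 [303.4, 426.4] [273. 356. 200.]
side lid_bar 0.69 [390.3, 349.1] [419. 551. 200.]
side bowl 0.9 [282.5, 208.9] [777. 132.   0.]
side sifter 0.67 [159.0, 294.1] [ 609. -453.    0.]
side jar 0.74 [165.5, 328.6] [ 490. -416.    0.]
top plate z 32.109576740291544 ((608.5543212890625, -119.51342010498047), (157.66586303710938, 140.31863403320312), 10.876304626464844)
top press 0.85 [195.7, 383.8] [ 625. -112.   10.]
top press_grip 0.65 [195.1, 384.3] [ 618. -107.   58.]
top catch_nose 0.57 [212.8, 411.2] [ 572. -194.   18.]
top lid_bar 0.97 [239.0, 213.0] [471. 360. 200.]
top lid_bar 0.95 [260.9, 191.9] [414. 414. 200.]
top bowl 0.62 [149.9, 306.2] [770. 128.   0.]
top jar 0.53 [239.9, 479.5] [ 492. -410.    0.]
[ 617.77540698 -109.938556      0.        ] [ 566.57282118 -164.2367623     0.        ]
```

View pics/k_side.png

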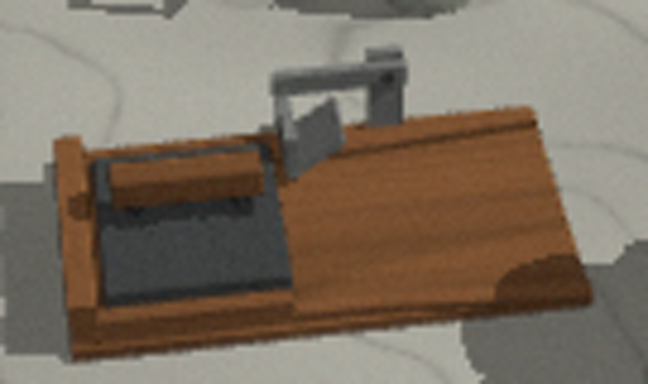

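View pics/k_top.png

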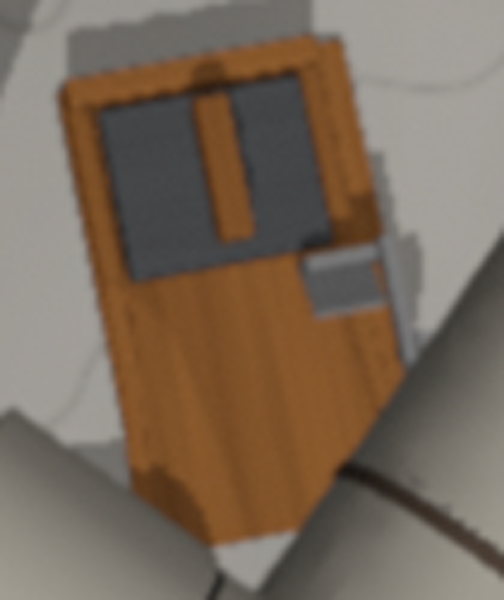

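View pics/j_side.png

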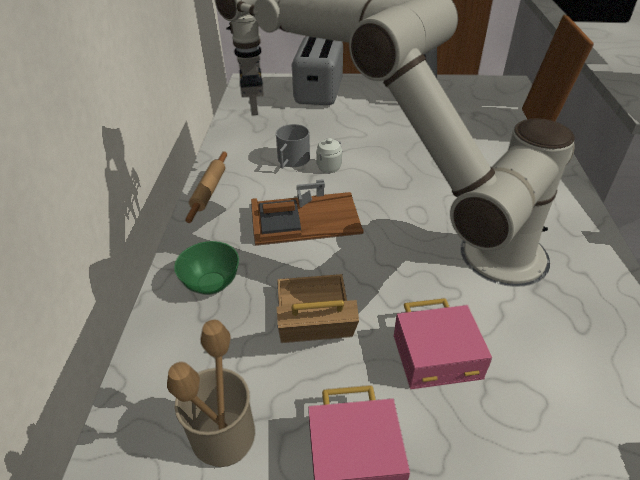

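The catch covers the same pixels as in the first pictures: (303–385, 245–318) in the top crop, with the nose down to the board behind the press. The press lies flat in the lane, the lid is open, and the bowl, sifter and jar are where they were. Handing in.

```bash
python3 -c "
from station import ticket,telemetry
print(telemetry.get_obs()['clock'],ticket.job_done())"
```

```text
the job is handed in; nothing more can be done
25.55 None
```

The press is locked in the dock behind the catch, the case is open, and I handed the job in at 25.6 s; no verdict was reported.

**What I did:** I gripped the brass bar and swung the lid to about 1.86 rad, where it fell open by itself. I then lifted the press out, set it down at the lane start, and slid it 161 mm until its front edge had lifted the catch and gone past. The fingers stayed clear of the catch. I released the press and moved the arm well away.

**Last checks:**
- **Press:** the top of its plate measures 32–33 mm above the counter (32 expected), so it lies flat. The tool stopped about 2 mm past the nominal home point, within the 55–67 mm locked range.
- **Catch:** it is back at its resting pixels in both views, directly behind the press.
- **Lid and other things:** the lid is still open, and nothing looks moved by eye against the first pictures; the detector again found the bowl and jar in both views and the sifter only from the side.
- **Forces:** the highest wrist reading was about 12 N.

**Disagreements:**
- **Lid bar:** it was about 2.5 mm off the camera estimate, which caused that 12 N when the gripper closed; I corrected before lifting.
- **Lane points:** the detector put them about 4 mm to the side of my depth fit. I used the depth fit, and the press slid in without jamming.
- **Catch nose:** the detector put it about 30 mm further out towards the arm side than the given geometry does, both before and after. I judged the catch from the pictures.

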